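Pin a shaft through its hidden cross-hole

TASK

Lock the shaft in the bearing block with the long pin. Stand the pin, head up, in the hole in the top of the block and let go; then gently swing the ball lever, feeling for the hidden cross-hole, until the pin drops into the shaft and the lever locks - do not force it any further. Finally push the pin fully home so that its head sits down on the block, and leave the short pin, the pin stand and the tins and tools standing about as they are.

Things in the scene. Friction and masses are not known exactly. Their poses are not given: they have to be found in the camera images.
- bearing_block: Grey split bearing block fixed to the table: dark foot 130 (x) x 64 (y) x 10 mm, block 70 (x) x 56 (y) mm, its flat top 88 mm above the table. Four bolt heads 6 mm high stand on the top, 27 mm (x) and 19 mm (y) from its centre. Origin: centre of the underside, on the table; z up; the shaft runs along its y axis.
- shaft_centre (a point): On the axis of the horizontal shaft, straight below the bore, 50 mm above the table. Inside the block the shaft is 36 mm in diameter and has one 11.6 mm cross-hole right through it, out of sight. The hole comes upright at one unknown lever position within 0.5 rad to either side of upright; the look of the lever does not tell where.
- bore_mouth (a point): Centre of the mouth of the upright pin bore (11.2 mm diameter) in the flat top of the block. The bore leads 20 mm down to the shaft; with the cross-hole out of line a pin put in stands on the shaft, foot 20 mm deep. When the hole comes into line the pin falls by its own weight until its foot is about 48 to 68 mm deep; the shaft is then locked but for some 0.12 rad of play to either side.
- bore_bottom (a point): On the bore's axis, 74 mm below its mouth: where the pin's foot is when its head sits on the block. The fallen pin hangs 6 to 26 mm higher: on a friction plug in the lower bore, which gives way to about 8 N and stays where it is pushed, or held by the slightly turned shaft, which a push on the head of up to 25 N sets straight.
- shaft_lever: Lever at the block's +y side: 10 mm steel arm with a black ball, swinging in a plane 76 mm from the bore along +y. Origin: at shaft_centre; z along the arm towards the ball's side, y along the shaft. Upright in mid-travel, stops 1.05 rad either way; at the start it leans 0.8 to 1.0 rad towards the block's -x (the robot's side). It stays where left; 1.5 to 2 N at the ball moves it.
- lever_ball (a point): Centre of the lever's black ball, 28 mm in diameter, 80 mm from the shaft axis.
- long_pin: The steel pin with the longer shank: shank 10 mm thick, 74 mm long, its foot tapered over the last 5 mm to 4.4 mm; above it a round ribbed head 20 mm in diameter, 24 mm high; about 80 g; shank greased. Origin: end of the foot; z along the pin to the head. It starts in one of the stand's two holes (which one varies), foot 32 mm deep, head 82 to 106 mm above the table.
- long_pin_top (a point): Centre of the top face of the long pin's head.
- short_pin: The other pin in the stand, alike but with a shank of only 45 mm (head 53 to 77 mm above the table). Not to be used. Origin: centre of the foot's end.
- pin_stand: Light wooden block fixed to the table, 56 (x) x 110 (y) x 40 mm high, with two upright holes 30 mm from its centre along its y axis in which the two pins stand. Origin: centre of its underside.
- grease_tin: Flat round tin, 66 mm in diameter and 36 mm high, standing loose on the table; a bystander.
- red_tin: Taller round tin, 56 mm in diameter and 72 mm high, standing loose on the table; a bystander.

How it is judged (in metres and radians):
On the way, in this order (a step that is already met when the one before it is completed fails the run):
1. the long pin's foot is in the bore of the block (horizontal distance between long_pin and bore_mouth below 0.005 m and z of long_pin in the frame of bore_mouth below -0.006 m), for 0.05 s.
2. the pin has dropped into the shaft's cross-hole (horizontal distance between long_pin and bore_mouth below 0.005 m and z of long_pin in the frame of bore_mouth below -0.035 m), for 0.05 s.
At the end, for the whole second after the job is handed in: The long pin stands through block and shaft, its head within 2 mm of the block's top, its foot within 4 mm (horizontally) of the bore's centre, tilted less than 0.08 rad, pin and lever at rest (horizontal distance between long_pin and bore_mouth below 0.004 m and z of long_pin in the frame of bore_mouth below -0.072 m and angle between long_pin's own z axis and vertical below 0.08 rad and linear speed of long_pin below 0.01 m/s and angular speed of shaft_lever below 0.05 rad/s); the robot touches nothing.
It fails at once if the lever is forced: more than 60 N between robot and lever (contact force between any of the arm, the fingers and shaft_lever above 60 N).
It fails at once if the short pin is moved by more than 15 mm (distance of short_pin from where it was at the start of the episode above 0.015 m).
It fails at once if the grease tin or the taller tin is moved by more than 30 mm (distance of any of grease_tin, red_tin from where it was at the start of the episode above 0.03 m).
It also fails if it takes over 72 s, if anything falls off the work surface, if the arm or the gripper's body presses on something with over 40 N, if the wrist force passes 120 N, or if a joint passes its speed limit or range.

ROBOT

A 6-joint arm with a two-finger parallel gripper is mounted at the origin on a cart in front of the work surface, level with it; the furniture and walls round the work are solid. World frame = base frame: x ahead of the robot, y to its left, z up, the work surface at z = 0. Lengths are in mm, angles in rad, forces in N, time in s.
With the tool pointing down it reaches from about 300 to 775 mm from the base axis. Payload 14.6 kg.
Tool frame: the origin (TCP) lies on the centre line of the jaws, within the pads' length; the fingertips stand 19 mm ahead of it and the grasp point (between the pads) is the TCP (bot.tip_reach is the distance from the TCP to the fingertips, in mm); y points along the fingers, x is the direction in which the jaws open and shut, and the axes are right-handed (so a half turn about y gives the same grasp; the last joint's range is limited). The gripper opens to 85 mm and grips with 20 to 120 N. Pads are 22 mm wide; open, the fingers measure 114 mm over their backs; the gripper's body (76 mm by 85 mm) begins 54 mm behind the grasp point. The pads swing forward as they close: fully open they stand 13 mm farther back than shut.
Start: joints at [-1.311, 0.3, 1.521, -0, 1.321, -0.067], TCP at [176.551, -520.883, 250.281] pointing down, gripper open.
Joint ranges: [-3.03, 3.03], [-0.79, 2.21], [0.23, 2.52], [-1.04, 4.18], [0, 3.07], [-2.55, 2.55]. Speed limits (rad/s): [2.22, 2.22, 2.57, 3.14, 3.14, 3.14].

INTERFACE

Orientations are given as a unit quaternion [w, x, y, z].
In Python, from rig import bot gives the robot as it stands. Calls block until the motion is done:
- bot.move_to(position, orientation): joint-space move of the TCP to a pose.
- bot.servo_line(position, attitude=None, speed=150, until_force=None): straight line of the TCP; attitude=None keeps the orientation; speed is the mean speed in mm/s. With until_force (N) it stops when the force on the tool has changed by that much, and returns True; else False.
- bot.move_joints(angles): joint-space move.
- bot.move_gripper(opening, grip_force=None): finger opening in mm; grip_force is the grip in N (None keeps the last); returns when the fingers have stopped.
- bot.dwell(seconds).
- bot.ik(position, orientation): joint angles nearest the present ones, or None.
- bot.read_state(): the state.
- bot.read_camera(name): name is "side" or "top" or "wrist"; returns a dict with "image" (384x512x3 uint8, blue, green, red), "depth" (384x512 float32, mm along the optical axis (not along the pixel's ray), 0 where there is no reading), "fovy" (degrees; the focal length in pixels is half the picture's height over the tangent of half this angle, whatever the lens; pixels are square), "cx", "cy" (the principal point, pixels), "eye" and "attitude" of the camera in the world; the wrist camera has in their place "mount" (4x4, takes a point from camera to tool coordinates, whose origin is the TCP and whose axes are the tool frame's). Camera axes: x right, y down, z forward; pixel columns grow to the right and rows downward; lengths in mm; the calibration is good to about 2 mm. A picture is of the moment at which its call begins: read the wrist's pose just before it.
A pose or a line that the arm cannot do raises bot.MotionError and nothing moves.
- bot.finish_job(): hands the job in, once; it reports no verdict.
The state is a dict: "clock": time; "joint_positions": joint angles; "qvel": joint speeds; "effort": joint torques, N m; "ee_pos": TCP position; "tool_rot": TCP orientation; "ft_force": force on the tool from outside, world axes, zero at the start; "moment": the same for the moment, N m; "grip_width": finger opening in mm.
Only numpy, scipy, OpenCV 4.12 (cv2) and the standard library are available. Lean on these libraries where they do the work, as an engineer would, in place of code of your own. Each camera call takes 0.05 s, during which the arm holds its last target.

## Working session

There is one attempt and no reset: what is moved stays moved. The work goes in short steps, each a Python script; the robot and the scene stay as the last script left them, time stands still between calls to the robot, and variables do not carry over. Pictures are saved under pics/ and viewed, and the job is handed in when it is done.

```bash
mkdir -p pics; ls
cat > h.py <<'E'
import numpy as np, cv2
from rig import bot
from scipy.spatial.transform import Rotation as R
def rot(q): return R.from_quat([q[1],q[2],q[3],q[0]]).as_matrix()
def quat(M):
    q=R.from_matrix(M).as_quat(); return [q[3],q[0],q[1],q[2]]
def st(): return bot.read_state()
def cam(name):
    s=st(); c=bot.read_camera(name)
    if 'mount' in c:
        T=np.eye(4); T[:3,:3]=rot(s['tool_rot']); T[:3,3]=s['ee_pos']
        M=T@np.array(c['mount']); c['Rm']=M[:3,:3]; c['e']=M[:3,3]
    else:
        c['Rm']=rot(c['attitude']) if np.size(c['attitude'])==4 else np.array(c['attitude']); c['e']=np.array(c['eye'])
    c['f']=c['image'].shape[0]/2/np.tan(np.radians(c['fovy'])/2)
    return c
def ray(c,u,v): return c['Rm']@np.array([(u-c['cx'])/c['f'],(v-c['cy'])/c['f'],1.])
def onz(c,u,v,z):
    d=ray(c,u,v); return c['e']+d*(z-c['e'][2])/d[2]
def pt(c,u,v): return c['e']+ray(c,u,v)*c['depth'][int(v),int(u)]
def cloud(c):
    v,u=np.mgrid[:384,:512]; d=c['depth']
    p=np.stack([(u-c['cx'])/c['f']*d,(v-c['cy'])/c['f']*d,d],-1)
    P=p@c['Rm'].T+c['e']; P[d==0]=np.nan; return P
def proj(c,p):
    q=c['Rm'].T@(np.array(p)-c['e']); return c['cx']+c['f']*q[0]/q[2], c['cy']+c['f']*q[1]/q[2]
E
python3 - <<'E'
from h import *
for n in ['side','top','wrist']:
    c=cam(n); print(n,c['e'],c['Rm'].round(3).tolist(),c['f'],c['cx'],c['cy'])
    cv2.imwrite(f'pics/{n}0.png',c['image']); np.save(f'{n}0.npy',cloud(c))
s=st(); print(s)
E
```

```text
pics
side [  556.46151586 -1249.32807369   625.55950319] [[1.0, 0.013, 0.023], [-0.016, -0.383, 0.924], [0.021, -0.924, -0.383]] 463.2012640289642 262.94470284830504 192.7037358894203
top [ 443.85642575   28.82125445 1464.07367743] [[0.017, -0.995, 0.103], [-1.0, -0.02, -0.022], [0.024, -0.102, -0.994]] 416.8342252622786 257.58219880351027 186.1519478711339
wrist [ 248.49085475 -496.82877739  374.42326067] [[0.321, -0.904, -0.283], [-0.947, -0.307, -0.095], [-0.001, 0.298, -0.955]] 336.2355548936902 256.05133189537287 190.28398614590986
{'clock': 0.15, 'joint_positions': array([-1.31061321e+00,  3.00329479e-01,  1.52144159e+00, -1.98347068e-05,
        1.32070817e+00, -6.65936297e-02]), 'qvel': array([-0.00139713, -0.00169879, -0.0011867 ,  0.00012482,  0.00055015,
        0.00034701]), 'effort': array([ 1.14364815e-03, -5.43668604e+01, -3.61888254e+01, -5.02653756e-05,
        3.12969853e-03,  4.52404194e-06]), 'ee_pos': array([ 176.49947183, -520.73640599,  249.85800856]), 'tool_rot': array([ 0.57486698, -0.5744791 ,  0.4122546 , -0.4117619 ]), 'ft_force': array([0.35143109, 0.23024147, 0.01211822]), 'moment': array([ 0.00040503, -0.08915744, -0.01544921]), 'grip_width': 85.65567301913298}
```

View pics/top0.png

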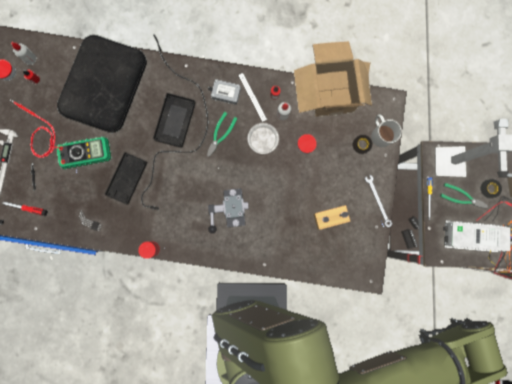

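View pics/side0.png

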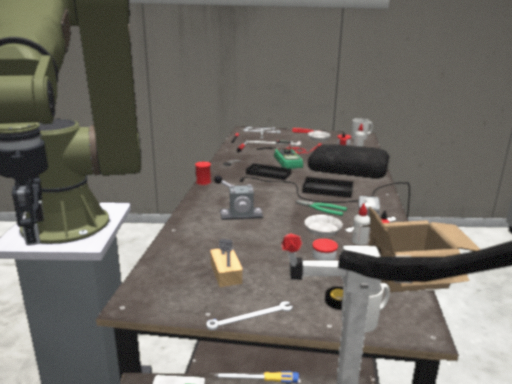

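The top view shows the block at about (232,207), the black ball at (212,229) and the stand at (332,217). The side view shows the stand at (227,265) with the pins in it. I'll take rough positions from these, then look closely with the wrist camera.

Run:
```python
from h import *
P=np.load('top0.npy'); im=cv2.imread('pics/top0.png')
for (u,v) in [(232,207),(212,229),(332,217),(323,222),(341,213),(263,139),(307,143),(148,250),(280,200)]: print(u,v,P[v,u].round(0))
c=cam('top')
for z,u,v in [(88,232,207),(40,332,217)]: print(onz(c,u,v,z))
cv2.imwrite('pics/topc.png',cv2.resize(im[180:250,190:370],None,fx=4,fy=4,interpolation=2))
s=cv2.imread('pics/side0.png'); cv2.imwrite('pics/sidec.png',cv2.resize(s[160:300,190:360],None,fx=4,fy=4,interpolation=2))
print(np.array(bot.read_camera('wrist')['mount']).round(3))
```

```text
232 207 [516.  82.  66.]
212 229 [442. 143. 105.]
332 217 [ 490. -259.   43.]
323 222 [ 472. -230.   34.]
341 213 [ 502. -281.   86.]
263 139 [765. -21.   0.]
307 143 [ 746. -173.   38.]
148 250 [369. 355.  67.]
280 200 [548. -84.  -4.]
[515.13368649  80.92642673  88.        ]
[ 489.78203264 -260.0334295    40.        ]
[[   1.       0.       0.       0.371]
 [  -0.      -0.298    0.955 -124.642]
 [   0.      -0.955   -0.298   75.861]
 [   0.       0.       0.       1.   ]]
```

```bash
python3 -c "
import cv2
cv2.imwrite('pics/w.png',cv2.imread('pics/wrist0.png'))"
```

```text
(no output)
```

View pics/topc.png

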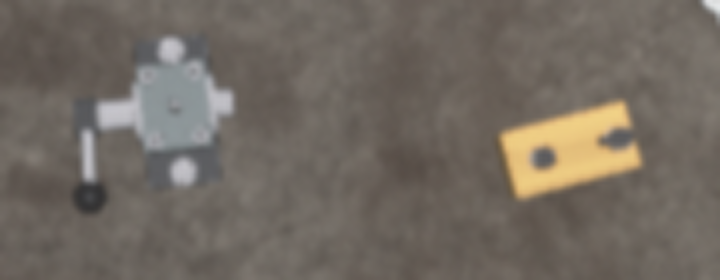

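View pics/sidec.png

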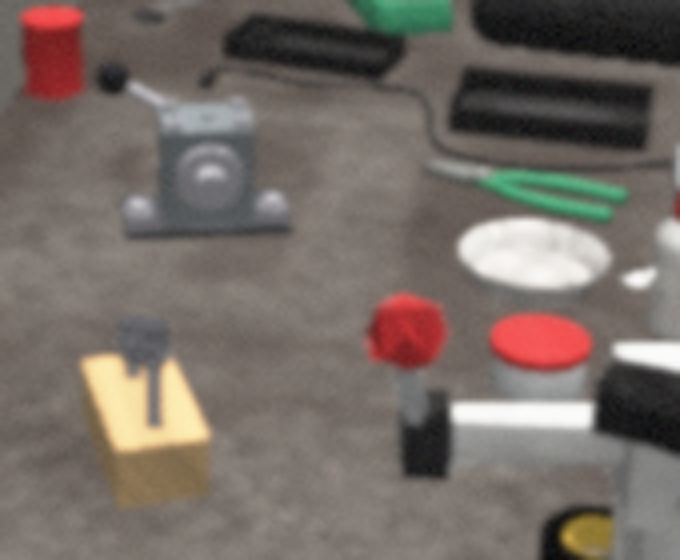

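View pics/wrist0.png

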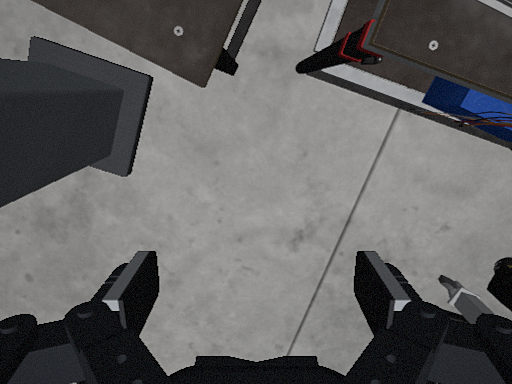

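The taller pin is the long one. It stands in the -y hole, near (502,-286); the short pin is near (480,-232). Next are wrist views over the stand and the block.

```bash
cat >> h.py <<'E'
def down(yaw):
    # tool y down; jaw axis x at angle yaw in the table plane
    x=np.array([np.cos(yaw),np.sin(yaw),0]); y=np.array([0,0,-1.]); return quat(np.stack([x,y,np.cross(x,y)],1))
E
python3 - <<'E'
from h import *
print(rot(st()['tool_rot']).round(3).tolist())
for p in [(490,-260,260),(490,80,300)]:
    for yw in range(-180,180,30):
        q=bot.ik(list(p),down(np.radians(yw)))
        print(p,yw,None if q is None else np.round(q,2))
E
```

```text
[[0.321, -0.0, 0.947], [-0.947, 0.001, 0.321], [-0.001, -1.0, 0.0]]
(490, -260, 260) -180 None
(490, -260, 260) -150 [-0.55  0.3   1.49 -0.    1.34  2.06]
(490, -260, 260) -120 [-0.55  0.3   1.49 -0.    1.34  1.54]
(490, -260, 260) -90 [-0.55  0.3   1.49 -0.    1.34  1.02]
(490, -260, 260) -60 [-0.55  0.3   1.49  0.    1.34  0.49]
(490, -260, 260) -30 [-0.55  0.3   1.49 -0.    1.34 -0.03]
(490, -260, 260) 0 [-0.55  0.3   1.49 -0.    1.34 -0.55]
(490, -260, 260) 30 [-0.55  0.3   1.49 -0.    1.34 -1.08]
(490, -260, 260) 60 [-0.55  0.3   1.49  0.    1.34 -1.6 ]
(490, -260, 260) 90 [-0.55  0.3   1.49 -0.    1.34 -2.12]
(490, -260, 260) 120 None
(490, -260, 260) 150 None
(490, 80, 300) -180 None
(490, 80, 300) -150 None
(490, 80, 300) -120 [ 0.09  0.14  1.6  -0.    1.4   2.18]
(490, 80, 300) -90 [ 0.09  0.14  1.6  -0.    1.4   1.66]
(490, 80, 300) -60 [0.09 0.14 1.6  0.   1.4  1.14]
(490, 80, 300) -30 [ 0.09  0.14  1.6  -0.    1.4   0.61]
(490, 80, 300) 0 [ 0.09  0.14  1.6  -0.    1.4   0.09]
(490, 80, 300) 30 [ 0.09  0.14  1.6  -0.    1.4  -0.44]
(490, 80, 300) 60 [ 0.09  0.14  1.6   0.    1.4  -0.96]
(490, 80, 300) 90 [ 0.09  0.14  1.6  -0.    1.4  -1.48]
(490, 80, 300) 120 [ 0.09  0.14  1.6  -0.    1.4  -2.01]
(490, 80, 300) 150 [ 0.09  0.14  1.6  -0.    1.4  -2.53]
```

Run:
```python
from h import *
bot.move_to([490,85,300],down(0))
c=cam('wrist'); cv2.imwrite('pics/wb.png',c['image']); np.savez('wb.npz',**{k:np.array(v) for k,v in c.items()})
bot.move_to([490,-240,270],down(0))
c=cam('wrist'); cv2.imwrite('pics/ws.png',c['image']); np.savez('ws.npz',**{k:np.array(v) for k,v in c.items()})
print(st()['clock'],st()['ee_pos'],st()['ft_force'])
```

```text
4.025 [ 490.41368043 -238.94709927  270.22766357] [0.12450436 0.15149478 0.22910297]
```

View pics/wb.png

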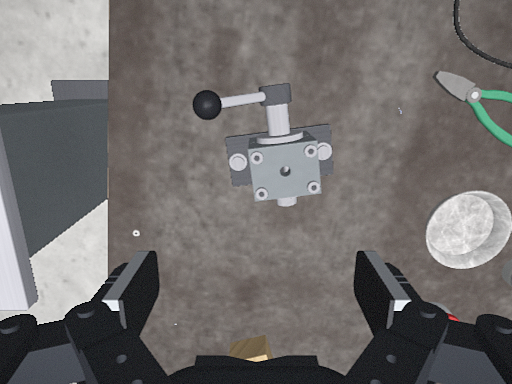

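View pics/ws.png

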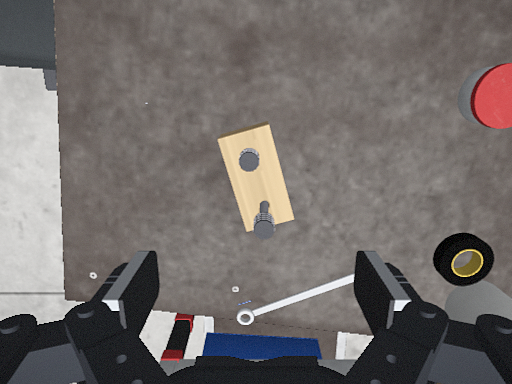

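The block view shows the bore at about (286,171), bolt heads at (256,158), (311,151), (314,187) and (262,194), and the ball at (207,104). The stand view shows the short pin head at (249,160) and the long pin's top face at about (264,229). I'll refine these by enlarging and with the depth data.

Run:
```python
from h import *
def ld(n):
    d=np.load(n); return {k:d[k] for k in d}
b=ld('wb.npz'); s=ld('ws.npz')
B=cloud(b); S=cloud(s)
# depth-based: long pin top
m=(S[...,2]>98)&(S[...,2]<115)&(abs(S[...,0]-500)<40)&(abs(S[...,1]+285)<40)
v,u=np.nonzero(m); print('long',len(u),u.mean(),v.mean(),np.median(S[m],0), S[m][:,2].max())
(x,y),r=cv2.minEnclosingCircle(np.c_[u,v].astype(np.float32)); print(x,y,r,onz(s,x,y,106))
m=(S[...,2]>70)&(S[...,2]<80)&(abs(S[...,0]-480)<20)&(abs(S[...,1]+232)<25)
v,u=np.nonzero(m);print('short',len(u),u.mean(),v.mean(),np.median(S[m],0),onz(s,u.mean(),v.mean(),77))
# block top
m=(abs(B[...,2]-88)<4)&(abs(B[...,0]-515)<60)&(abs(B[...,1]-81)<60)
v,u=np.nonzero(m); print('blk',len(u),np.median(B[m],0)); 
r=cv2.minAreaRect(B[m][:,:2].astype(np.float32)); print(r)
for p in [(285.5,171)]: print('bore',onz(b,*p,88))
bb=[onz(b,*p,94) for p in [(256,158),(311,151),(314,187),(262,194)]]; print(np.round(bb,1),np.mean(bb,0))
v,u=np.mgrid[:384,:512]
g=b['image'].max(-1); m=((g<60)&(abs(u-207)<20)&(abs(v-104)<20)).astype(np.uint8)
vv,uu=np.nonzero(m); (x,y),r=cv2.minEnclosingCircle(np.c_[uu,vv].astype(np.float32)); print('ball',uu.mean(),vv.mean(),x,y,r, np.nanmin(b['depth'][m>0]), np.nanmax(B[m>0][:,2]))
for z in (95,100,105): print(onz(b,uu.mean(),vv.mean(),z))
for nm,c,(a,d) in [('b1',b,(285,171)),('s1',s,(264,215))]:
    I=cv2.resize(c['image'][d-40:d+40,a-50:a+50],None,fx=8,fy=8,interpolation=cv2.INTER_CUBIC); cv2.imwrite(f'pics/{nm}.png',I[:600])
```

```text
long 394 263.9213197969543 227.8223350253807 [ 497.6934536  -290.09547414  106.69846575] 108.9872897757441
264.03521728515625 227.85211181640625 11.55379867553711 [ 497.74914882 -290.3174477   106.        ]
short 355 248.9943661971831 160.8507042253521 [ 483.4946976  -232.81159174   77.90161398] [ 483.47599827 -232.9567188    77.        ]
blk 3090 [520.06960254  77.04574256  89.10481516]
((507.6438293457031, 96.41963195800781), (89.21099853515625, 100.95936584472656), 7.327906131744385)
bore [520.33427865  75.74596292  88.        ]
[[490.   90.7  94. ]
 [544.6  97.7  94. ]
 [549.5  60.3  94. ]
 [496.1  52.8  94. ]] [520.04434668  75.36599656  94.        ]
ball 206.58906525573192 104.51675485008818 206.8085174560547 104.42552947998047 14.91991138458252 0.0 108.83641263210711
[443.02226662 142.68051614  95.        ]
[443.73348514 142.94707277 100.        ]
[444.44470365 143.2136294  105.        ]
```

View pics/b1.png

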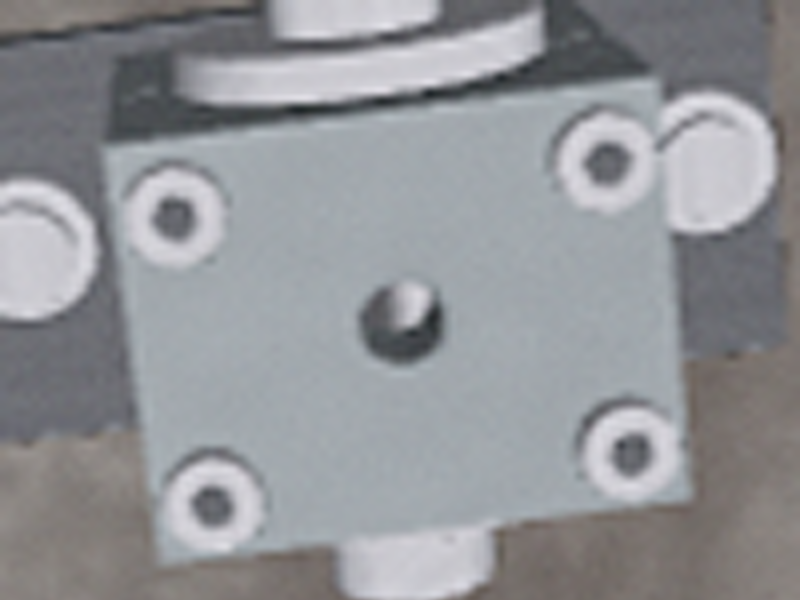

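View pics/s1.png

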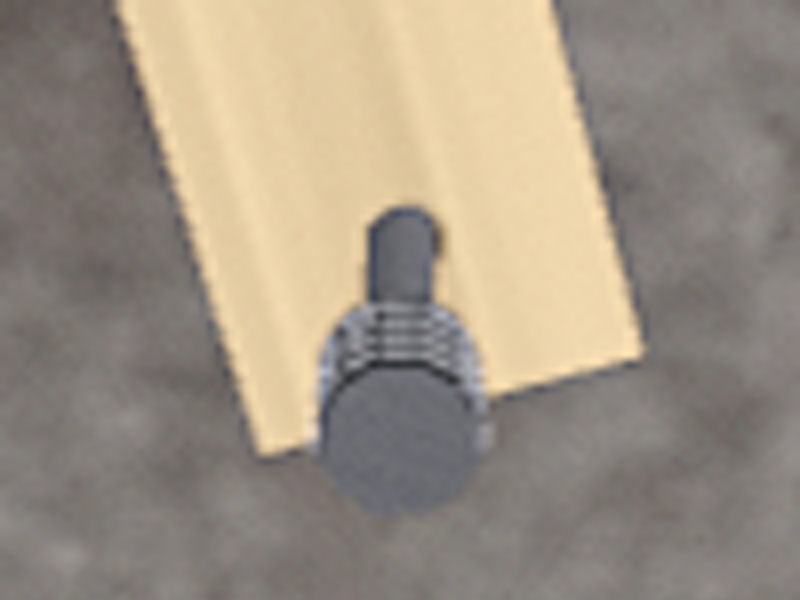

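Measured positions:

| Item | Position |
|---|---|
| Long pin | (497.7, -291.5) |
| Bore | (520, 75.7) |
| Block yaw | about 0.133 rad |
| Lever angle | about -1.0 rad |

Now I'll grasp the long pin.

Run:
```python
from h import *
q=down(0.238)
bot.move_gripper(50,40)
bot.move_to([497.7,-291.5,160],q)
print(bot.servo_line([497.7,-291.5,95],speed=80,until_force=10), st()['ee_pos'])
bot.move_gripper(10,60); print(st()['grip_width'],st()['ft_force'])
c=cam('wrist'); cv2.imwrite('pics/g1.png',c['image'])
bot.servo_line([497.7,-291.5,210],speed=100)
s=st();print(s['clock'],s['ee_pos'],s['grip_width'],s['ft_force'])
c=cam('wrist'); cv2.imwrite('pics/g2.png',c['image'])
c=cam('side'); u,v=proj(c,[497.7,-291.5,180]);u=int(u);v=int(v);print(u,v)
cv2.imwrite('pics/g3.png',cv2.resize(c['image'][v-60:v+70,u-60:u+60],None,fx=4,fy=4,interpolation=2))
```

```text
False [ 497.91287811 -291.69055831   95.48125218]
18.341417979888387 [1.22964499 1.00779066 3.57209785]
7.725 [ 497.48739777 -291.3766706   209.27146173] 17.77325339575731 [ 0.19962048 -0.10304624 -1.55290874]
226 212
```

View pics/g2.png

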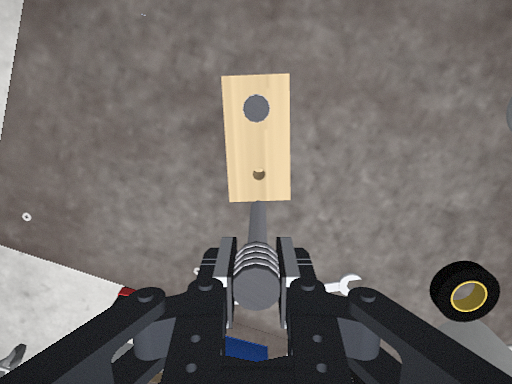

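View pics/g3.png

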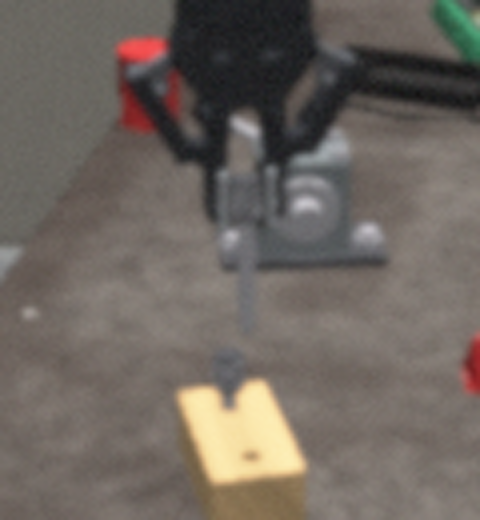

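The pin is gripped by its head and lifted clear. The head is at about (257,285) and the foot at about (258,203). I'll check the foot's offset against the tool axis.

Run:
```python
from h import *
s=st(); c=cam('wrist'); e=np.array(s['ee_pos']); A=rot(s['tool_rot'])
foot=e+A@np.array([0,87.5,0]); print(e,foot,proj(c,foot)); top=e+A@np.array([0,-10.5,0]); print('top',proj(c,top))
g=c['image']; cv2.imwrite('pics/g4.png',cv2.resize(g[190:320,210:310],None,fx=6,fy=6,interpolation=2)[:,:][:600])
cv2.imwrite('pics/g4.png',cv2.resize(g[190:320,200:310],None,fx=4.5,fy=4.5,interpolation=cv2.INTER_CUBIC))
```

```text
[ 497.54691339 -291.41803703  209.37145767] [ 497.46733806 -291.36737069  121.87150852] (np.float64(256.4952931484645), np.float64(203.88243145861767))
top (np.float64(256.9737219945987), np.float64(288.3170862554822))
```

View pics/g4.png

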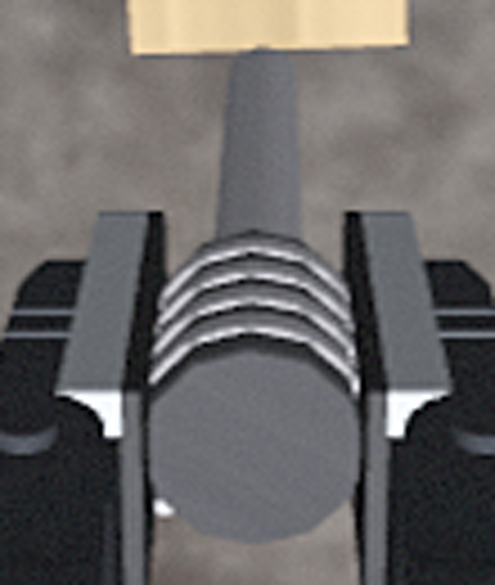

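Run:
```python
from h import *
q=down(0)
bot.move_to([518.7,75.7,215],q)
bot.servo_line([518.7,75.7,185],speed=80); bot.dwell(0.2)
s=st();print(s['clock'],s['ee_pos'],s['ft_force'])
c=cam('wrist'); b=proj(c,[520,75.7,88]); print(b)
cv2.imwrite('pics/i1.png',cv2.resize(c['image'][150:300,180:340],None,fx=4,fy=4,interpolation=cv2.INTER_CUBIC))
c=cam('side'); u,v=map(int,proj(c,[520,75,120])); print(proj(c,[520,75.7,88]))
cv2.imwrite('pics/i2.png',cv2.resize(c['image'][v-40:v+40,u-50:u+50],None,fx=7,fy=7,interpolation=cv2.INTER_CUBIC))
```

```text
9.975 [518.88364083  75.71778599 185.4771047 ] [ 0.95146657 -0.6895433  -0.73567838]
(np.float64(257.80621872710356), np.float64(199.01831666897476))
(np.float64(240.3835080263461), np.float64(189.04728219024688))
```

View pics/i1.png

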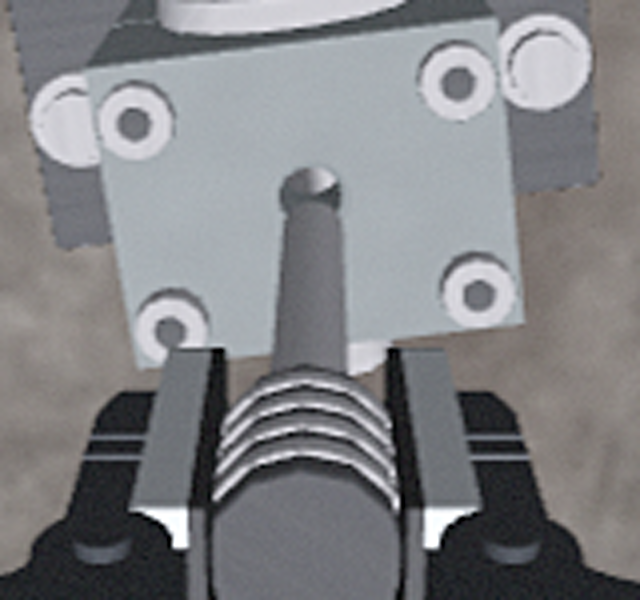

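View pics/i2.png

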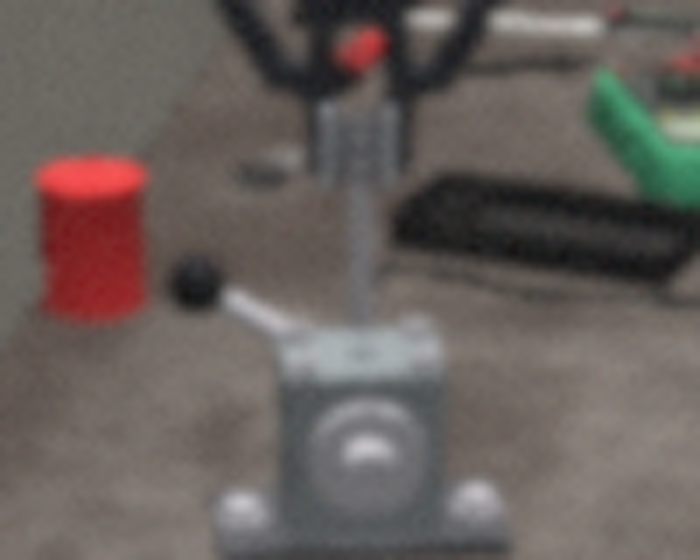

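The bore sits at about (257.3,197.3) and the foot at about (257.8,203), just above it and aligned in x. I'll recompute the bore's y from this closer view and lower the pin with a force guard.

Run:
```python
from h import *
c=cam('wrist'); s=st(); e=s['ee_pos']
b=onz(c,257.1,197.2,88); print('bore',b,'foot proj',proj(c,e+rot(s['tool_rot'])@np.array([1.,87.5,0])))
x,y=518.7,float(b[1])
print(y)
hit=bot.servo_line([x,y,166],speed=30,until_force=6)
s=st(); print(hit,s['clock'],s['ee_pos'],s['ft_force'])
c=cam('wrist'); cv2.imwrite('pics/i3.png',cv2.resize(c['image'][150:300,180:340],None,fx=4,fy=4,interpolation=cv2.INTER_CUBIC))
```

```text
bore [519.42561979  77.10424126  88.        ] foot proj (np.float64(257.72925460821017), np.float64(203.77820975215423))
77.10424125751564
False 10.9083 [518.73621297  77.06277832 166.04785329] [ 0.15245575 -1.19928156 -1.13799088]
```

View pics/i3.png

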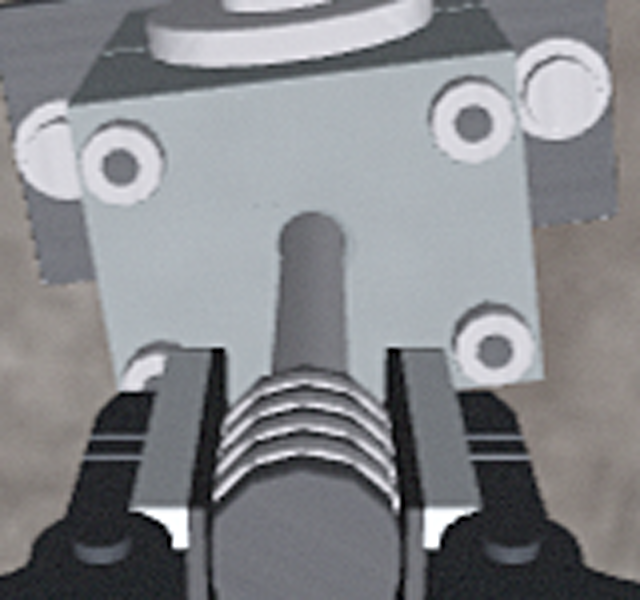

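The foot is inside the bore, about 9 mm deep, with no contact force. I'll lower a bit more and release.

Run:
```python
from h import *
hit=bot.servo_line([518.7,77.1,158],speed=30,until_force=6)
s=st(); print(hit,s['ee_pos'],s['ft_force'])
bot.move_gripper(40); bot.dwell(0.2)
e=st()['ee_pos']; bot.servo_line([e[0],e[1],230],speed=120)
c=cam('wrist'); cv2.imwrite('pics/r1.png',c['image'])
s=st(); print(s['clock'],s['ft_force'])
np.savez('r1.npz',**{k:np.array(v) for k,v in c.items()})
P=cloud(c); m=(P[...,2]>150)&(P[...,2]<180)&(abs(P[...,0]-520)<25)&(abs(P[...,1]-77)<25); print(m.sum(),np.median(P[m],0))
```

```text
False [518.59846197  77.07032757 157.75812735] [ 0.02771163 -1.14175524  0.02355276]
12.7167 [-0.25373868  0.29979319  0.47601692]
1050 [517.50611848  79.96265239 166.48971582]
```

View pics/r1.png

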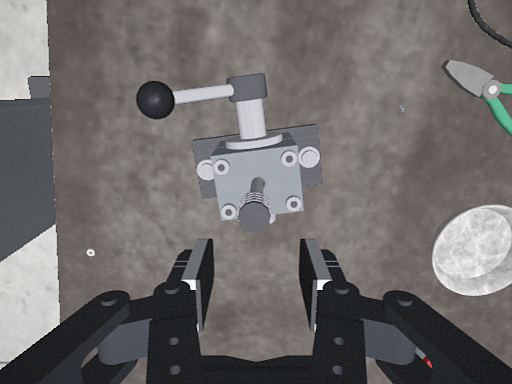

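The pin stands in the bore on the shaft (head top z≈166 at (255,215)), and the ball is at (155,100). Next I re-measure the ball, close the gripper and swing the lever from the -x side with force guarding.

```bash
cat > lev.py <<'E'
from h import *
yb=0.133; ex=np.array([np.cos(yb),np.sin(yb),0]); ey=np.array([-np.sin(yb),np.cos(yb),0])
S=np.array([519.8,76.5,50.])+76*ey
q=down(yb)
def ball(th): return S+80*(np.sin(th)*ex+np.array([0,0,np.cos(th)]))
def tcp(th,side=-1,off=28.5,up=12): return ball(th)+side*off*ex+np.array([0,0,up])
def pinz(c):
    P=cloud(c); m=(P[...,2]>98)&(P[...,2]<180)&(np.hypot(P[...,0]-519,P[...,1]-77)<11); return (np.percentile(P[m][:,2],80),np.median(P[m],0)) if m.any() else None
E
python3 - <<'E'
from lev import *
d=np.load('r1.npz'); c={k:d[k] for k in d}
v,u=np.mgrid[:384,:512]; g=c['image'].max(-1); m=(g<60)&(abs(u-155)<24)&(abs(v-100)<24)
uu,vv=u[m].mean(),v[m].mean(); print(uu,vv)
for z in (92,96,100):
    p=onz(c,uu,vv,z)-S; print(z,p@ex,p@ey,np.arcsin(p@ex/80),np.arctan2(p@ex,z-50))
for th in (-1.0,-.5,0,.6): print(bot.ik(list(tcp(th)),q) is not None)
print(pinz(c))
E
```

```text
155.35220125786162 99.50943396226415
92 -68.0173020020118 -0.22445671107209064 -1.016395988245408 -1.0176157382080429
96 -66.84718641205053 -0.22146669442339792 -0.9892055900346992 -0.9680767841116885
100 -65.67707082208935 -0.21847667777466812 -0.9630962241682182 -0.9201019135575601
True
True
True
True
(np.float64(167.12184779232712), array([518.1262456 ,  80.37329231, 166.36623706]))
```

Run:
```python
from lev import *
bot.move_gripper(0,20)
p=tcp(-1.0,off=45); 
bot.move_to([p[0],p[1],200],q)
print(bot.servo_line(list(p),speed=100,until_force=8))
bot.dwell(0.2); f0=np.array(st()['ft_force']); print('f0',f0,st()['clock'])
th=-1.0; lock=False
while th<0.66:
    hit=bot.servo_line(list(tcp(th)),speed=28,until_force=8)
    s=st(); f=(np.array(s['ft_force'])-f0)@ex
    print(round(th,2),hit,f.round(1),s['ee_pos'].round(1), round(s['clock'],2))
    if hit or abs(f)>9: lock=True;break
    th+=0.1
c=cam('wrist'); cv2.imwrite('pics/l1.png',c['image']); print(pinz(c),st()['ft_force']-f0)
```

```text
False
f0 [-0.42556426  0.37134692  0.04890166] 15.0917
-1.0 False 0.6 [414.6 139.1 105.1] 15.83
-0.9 False 0.7 [419.5 139.8 111.9] 16.27
-0.8 False -2.7 [424.7 140.5 117.9] 16.7
-0.7 True -5.3 [427.7 140.9 121.6] 16.98
None [-5.05827084 -1.20585499  4.5455947 ]
```

View pics/l1.png

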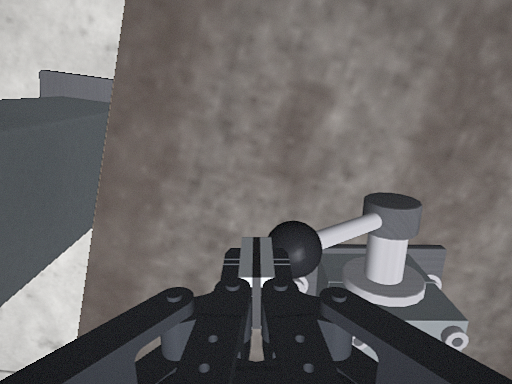

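The finger is touching the upper flank of the ball (ball at (296,249), fingertip edge at about (275,245)). The finger is narrower than I assumed, so the ball lags behind my estimate. I'll back off, go lower and re-measure.

Run:
```python
from lev import *
e=np.array(st()['ee_pos']); bot.servo_line(list(e-12*ex),speed=60)
c=cam('wrist'); cv2.imwrite('pics/l2.png',c['image'])
v,u=np.mgrid[:384,:512]; g=c['image'].max(-1)
cc=cv2.HoughCircles(cv2.GaussianBlur(c['image'][...,1],(3,3),0),cv2.HOUGH_GRADIENT,1.5,50,param1=80,param2=20,minRadius=20,maxRadius=36); print(cc)
import sys
if cc is not None:
    for x,y,r in cc[0][:3]:
        for z in (92,96,100): 
            p=onz(c,x,y,z)-S; print(x,y,r,z,p@ex,p@ey,np.arctan2(p@ex,z-50),np.hypot(p@ex,z-50))
s=st();print(s['ee_pos'],(s['ee_pos']-S)@ex,s['clock'],s['ft_force'])
```

```text
[[[317.25 248.25  28.55]
  [411.75 287.25  33.5 ]
  [287.25 309.75  35.15]
  [461.25 320.25  28.55]
  [167.25 368.25  31.85]
  [348.75 315.75  31.85]
  [227.25 308.25  33.5 ]
  [255.75 254.25  28.55]
  [177.75 317.25  30.2 ]
  [354.75 366.75  24.05]]]
317.25 248.25 28.55 92 -64.51048644858727 -3.0840809688690896 -0.9936784481640883 76.97793750051609
317.25 248.25 28.55 96 -65.30307993972386 -1.0328069208813997 -0.9571182176511983 79.87798350993823
317.25 248.25 28.55 100 -66.0956734308605 1.0184671271062429 -0.9231614306207495 82.87724685508658
411.75 287.25 33.5 92 -13.508417375841626 -25.743482922747386 -0.3111799166447582 44.11890003161842
411.75 287.25 33.5 96 -15.624980711571853 -23.103990290124074 -0.3274458044191662 48.58127234065605
411.75 287.25 33.5 100 -17.741544047302025 -20.464497657500768 -0.340972000234411 53.05433427329343
287.25 309.75 35.15 92 -78.69425055927933 -39.90711690914443 -1.0805448885216498 89.20081317503016
287.25 309.75 35.15 96 -79.11864573401819 -36.899948520835544 -1.0441616177748878 91.5191788795391
287.25 309.75 35.15 100 -79.54304090875709 -33.89278013252664 -1.0096192430545856 93.95262293843746
[415.59709235 139.26400018 121.47500181] -94.95961915584908 17.4333 [-0.2153543  -0.11004185  0.53464186]
```

View pics/l2.png

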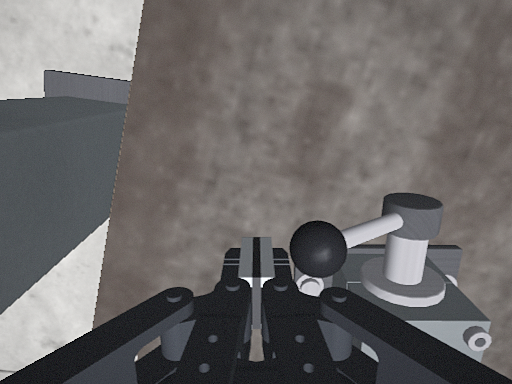

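Run:
```python
from lev import *
T=lambda th: tcp(th,off=20,up=6)
p=tcp(-0.96,off=32,up=6)
print(bot.servo_line(list(p),speed=80,until_force=8))
bot.dwell(0.15); f0=np.array(st()['ft_force']); print('f0',f0,st()['clock'])
th=-0.96
while th<0.66:
    hit=bot.servo_line(list(T(th)),speed=30,until_force=8)
    s=st(); f=(np.array(s['ft_force'])-f0)
    print(round(th,2),hit,f.round(1),s['ee_pos'].round(1), round(s['clock'],2))
    if hit or np.linalg.norm(f)>10: break
    th+=0.1
c=cam('wrist'); cv2.imwrite('pics/l3.png',c['image']); print(pinz(c),st()['ft_force']-f0)
```

```text
False
f0 [ 0.66558885 -0.24235922  0.84864205] 17.975
-0.96 True [-5.6 -0.8  3. ] [418.  139.6 101.7] 18.27
None [-6.12022103  0.60815387  2.90896785]
```

View pics/l3.png

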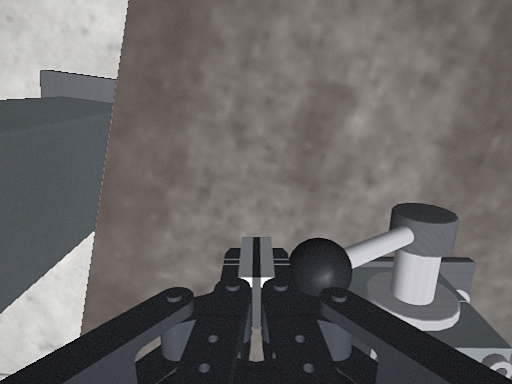

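At this steep lean a horizontal push has almost no tangential component, so the lever isn't moving; the ball is at (320,267) and still leaning. A better way is to tilt the tool along the arm, cage the ball loosely between the jaws and follow the arc.

```bash
cat >> lev.py <<'E'
Z=np.array([0,0,1.])
def att(t):
    x=np.cos(t)*ex-np.sin(t)*Z; y=-(np.sin(t)*ex+np.cos(t)*Z); return quat(np.stack([x,y,np.cross(x,y)],1))
def rad(t): return np.sin(t)*ex+np.cos(t)*Z
E
python3 - <<'E'
from lev import *
for th in (-0.96,-.7,-.5,-.25,0,.25,.5,.65):
    print(th,[ (lambda a: None if a is None else np.round(a,2).tolist())(bot.ik(list(ball(th)+b*rad(th)),att(th))) for b in (0,70)])
E
```

```text
-0.96 [None, None]
-0.7 [None, [0.29, -0.08, 2.31, -0.45, 0.24, 0.56]]
-0.5 [[0.25, 0.17, 2.11, -0.16, 0.37, 0.25], [0.27, -0.02, 2.13, -0.12, 0.54, 0.22]]
-0.25 [[0.24, 0.26, 1.91, -0.04, 0.73, 0.13], [0.24, 0.12, 1.89, -0.03, 0.88, 0.12]]
0 [[0.22, 0.39, 1.7, -0.0, 1.05, 0.09], [0.22, 0.31, 1.63, -0.0, 1.2, 0.09]]
0.25 [[0.21, 0.55, 1.48, 0.02, 1.36, 0.07], [0.21, 0.52, 1.37, 0.02, 1.51, 0.07]]
0.5 [[0.2, 0.73, 1.26, 0.03, 1.65, 0.06], [0.2, 0.74, 1.09, 0.03, 1.81, 0.07]]
0.65 [[0.2, 0.84, 1.12, 0.04, 1.83, 0.06], [0.19, 0.89, 0.91, 0.04, 2.0, 0.07]]
```

Run:
```python
from lev import *
for t in (-.3,-.4,-.5,-.6,-.7):
    print(t,[ (lambda a: None if a is None else np.round(a,2).tolist())(bot.ik(list(ball(-.96)+b*rad(t)),att(t))) for b in (0,8,70)])
```

```text
-0.3 [[0.25, 0.21, 2.07, -0.06, 0.56, 0.17], [0.25, 0.19, 2.08, -0.06, 0.58, 0.17], [0.26, 0.04, 2.07, -0.05, 0.73, 0.16]]
-0.4 [[0.26, 0.19, 2.13, -0.12, 0.43, 0.22], [0.26, 0.16, 2.13, -0.11, 0.45, 0.22], [0.27, -0.0, 2.15, -0.09, 0.6, 0.2]]
-0.5 [[0.26, 0.17, 2.19, -0.21, 0.3, 0.32], [0.26, 0.15, 2.19, -0.2, 0.31, 0.31], [0.28, -0.04, 2.22, -0.15, 0.47, 0.26]]
-0.6 [[0.27, 0.16, 2.24, -0.49, 0.17, 0.6], [0.27, 0.14, 2.25, -0.45, 0.18, 0.56], [0.29, -0.07, 2.29, -0.27, 0.33, 0.38]]
-0.7 [None, None, [0.3, -0.08, 2.36, -0.57, 0.2, 0.69]]
```

Run:
```python
from lev import *
e=np.array(st()['ee_pos']); bot.servo_line(list(e-15*ex+np.array([0,0,0])),speed=80); bot.servo_line(list(e-15*ex+80*Z),speed=200)
t=-0.45; th=-0.957
bot.move_to(list(ball(th)+70*rad(t)),att(t))
bot.move_gripper(56,20)
print('hit',bot.servo_line(list(ball(th)+6*rad(t)),speed=80,until_force=8), st()['ee_pos'],ball(th)+6*rad(t))
bot.dwell(.1);s=st();print(s['ft_force'],s['clock'])
c=cam('wrist'); cv2.imwrite('pics/l4.png',c['image'])
```

```text
hit False [442.36508353 142.84754856 101.79540887] [442.31519793 142.8104959  101.48068071]
[0.34252041 0.31621589 0.00791734] 21.4417
```

View pics/l4.png

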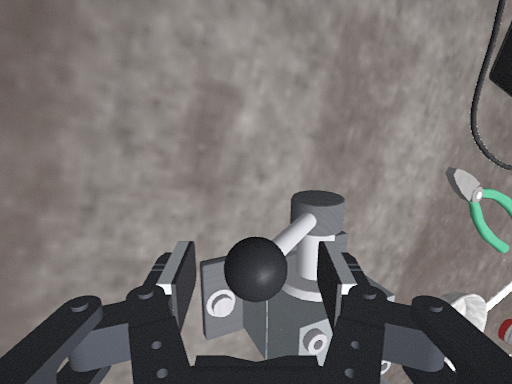

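The ball is centred between the open jaws at (256,269). I'll close to a loose cage and swing gently.

Run:
```python
from lev import *
bot.move_gripper(36,20); bot.dwell(.1); f0=np.array(st()['ft_force']); print(st()['grip_width'],f0)
c=cam('side'); cv2.imwrite('pics/sA.png',c['image'])
th=-0.957
while th<0.68:
    th+=0.08
    t=0.47*th
    hit=bot.servo_line(list(ball(th)+6*rad(t)),att(t),speed=25,until_force=7)
    s=st(); f=np.array(s['ft_force'])-f0; tg=np.array([np.cos(th)*ex-np.sin(th)*Z])[0]
    r=s['ee_pos']-6*rad(t)-S; 
    print(round(th,2),hit,f.round(1),'tang',round(f@tg,1),'th_tcp',round(np.arctan2(r@ex,r[2]),3), round(s['clock'],2))
    if hit or abs(f@tg)>7: break
c=cam('wrist'); cv2.imwrite('pics/l5.png',c['image'])
c=cam('side'); u,v=map(int,proj(c,[520,75,120])); cv2.imwrite('pics/l6.png',cv2.resize(c['image'][v-40:v+40,u-50:u+50],None,fx=7,fy=7,interpolation=cv2.INTER_CUBIC))
```

```text
36.21813940190843 [-0.59586226  0.47507955 -0.21345056]
-0.88 False [-0.1 -0.6  0.4] tang 0.2 th_tcp -0.877 22.39
-0.8 False [0.7 0.4 0.2] tang 0.7 th_tcp -0.798 22.81
-0.72 False [-0.2 -0.5 -0.4] tang -0.5 th_tcp -0.716 23.23
-0.64 False [ 0.2  0.2 -0.8] tang -0.3 th_tcp -0.636 23.64
-0.56 False [ 0.4 -0.2  0. ] tang 0.3 th_tcp -0.556 24.06
-0.48 False [ 0.3 -0.6 -0.1] tang 0.2 th_tcp -0.476 24.48
-0.4 False [ 0.4 -0.7  0.3] tang 0.4 th_tcp -0.397 24.89
-0.32 False [ 0.3 -1.1 -0.1] tang 0.1 th_tcp -0.317 25.31
-0.24 False [ 1.  -0.6 -0.1] tang 0.9 th_tcp -0.237 25.73
-0.16 False [-0.1 -0.9 -0. ] tang -0.2 th_tcp -0.157 26.14
-0.08 False [ 0.  -0.3  0.6] tang 0.0 th_tcp -0.077 26.56
0.0 False [0.4 0.2 0.2] tang 0.5 th_tcp 0.003 26.98
0.08 False [ 0.4 -0.6  0.9] tang 0.3 th_tcp 0.084 27.39
0.16 False [ 0.5 -0.2 -0.2] tang 0.5 th_tcp 0.164 27.81
0.24 False [ 1.4 -0.9  0.3] tang 1.2 th_tcp 0.244 28.23
0.32 False [ 0.6 -0.1 -0.2] tang 0.6 th_tcp 0.324 28.64
0.4 False [ 0.8 -1.3 -0.1] tang 0.6 th_tcp 0.405 29.06
0.48 False [ 1.  -0.9 -0.8] tang 1.1 th_tcp 0.485 29.48
0.56 False [ 0.3 -0.4 -0. ] tang 0.3 th_tcp 0.565 29.89
0.64 True [-0.4 -1.1  3.3] tang -2.4 th_tcp 0.595 30.12
```

View pics/l5.png

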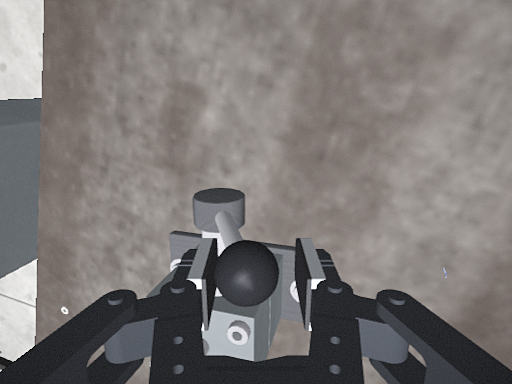

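View pics/l6.png

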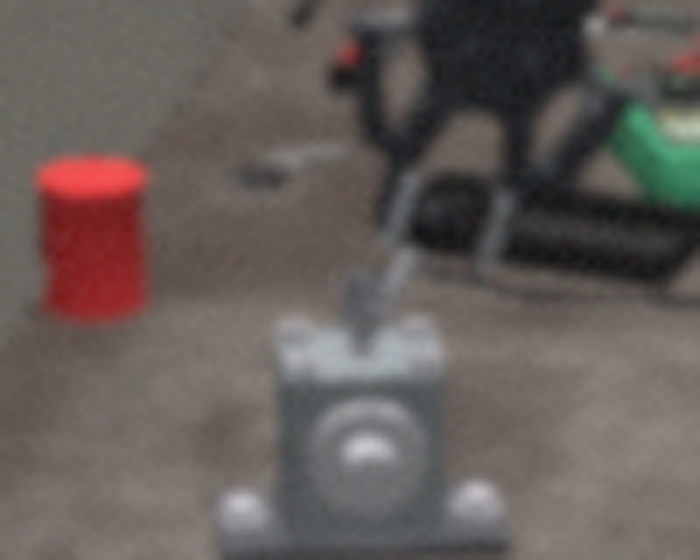

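The pin has dropped: its head is now low above the block at crop (365,300). The lever locked near +0.5 rad with only a few N on it. I'll ease off the ball, back out along the arm, and then look at the pin.

Run:
```python
from lev import *
th=0.54;t=0.47*0.6
print(bot.servo_line(list(ball(th)+6*rad(t)),speed=30), st()['ft_force'])
bot.move_gripper(50)
bot.servo_line(list(ball(th)+80*rad(t)),speed=120)
bot.move_gripper(0,20)
bot.move_to([519,77,230],down(0))
c=cam('wrist'); cv2.imwrite('pics/p1.png',c['image']); print(st()['clock'],st()['ft_force'])
P=cloud(c); m=(P[...,2]>105)&(P[...,2]<150)&(np.hypot(P[...,0]-519,P[...,1]-77)<25); print(m.sum(),np.median(P[m],0),np.percentile(P[m][:,2],[50,80,95]))
```

```text
False [ 0.40647027 -0.478566   -0.48324831]
32.6833 [-0.15837011  0.53146559  0.03323511]
742 [521.03030696  78.11824344 124.63241341] [124.63241341 125.45701877 126.00400598]
```

View pics/p1.png

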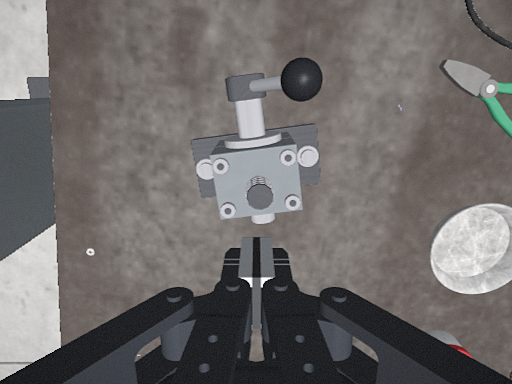

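The pin's head is at (260,195) with its top at z≈124.6, so it hangs about 12.6 mm above home. I'll push it down with closed fingertips under a force limit.

Run:
```python
from lev import *
bot.move_to([520.5,77.3,160],down(0.133)); bot.dwell(.1); f0=st()['ft_force']
print(bot.servo_line([520.5,77.3,146],speed=40,until_force=10),st()['ee_pos'])
for z in (140,136,133,130,127):
    hit=bot.servo_line([520.5,77.3,z],speed=15,until_force=28); s=st(); print(z,hit,s['ee_pos'],(s['ft_force']-f0).round(1),s['clock'])
    if hit: break
```

```text
False [520.50256749  77.29492172 145.96915132]
140 False [520.76941675  77.31789729 140.56964427] [-1.8 -0.4  5.7] 34.2167
136 False [520.68341258  77.30562562 136.58609344] [-2.3  0.2  6.6] 34.6333
133 False [520.61557318  77.31231688 133.5563133 ] [-3.9  0.4  7. ] 34.9833
130 False [520.6785214   77.35378354 131.13401017] [-5.7  0.4 14.1] 35.3333
127 True [520.6646562   77.3368181  131.16805186] [-6.7  0.1 10.7] 35.5417
```

The tip stopped hard at TCP z 131.15, which puts the tip at about 112, matching a seated head. I'll retreat and verify.

Run:
```python
from lev import *
bot.servo_line([520.5,77.3,175],speed=120)
bot.move_to([519,77,230],down(0)); bot.dwell(.2)
c=cam('wrist'); cv2.imwrite('pics/p2.png',c['image']); print(st()['clock'],st()['ft_force'])
P=cloud(c); m=(P[...,2]>102)&(P[...,2]<150)&(np.hypot(P[...,0]-519,P[...,1]-77)<20)
print(m.sum(),np.median(P[m],0)); m2=(abs(P[...,2]-88)<5)&(np.hypot(P[...,0]-519,P[...,1]-77)<30); print('top',np.median(P[m2],0))
c=cam('side'); u,v=map(int,proj(c,[520,75,120])); cv2.imwrite('pics/p3.png',cv2.resize(c['image'][v-40:v+40,u-50:u+50],None,fx=7,fy=7,interpolation=cv2.INTER_CUBIC)); cv2.imwrite('pics/p4.png',c['image'])
```

```text
36.65 [ 0.11590308  1.54002629 -0.22513715]
618 [521.04457119  76.9965418  112.98328208]
top [517.977681    80.44947825  89.09288833]
```

View pics/p2.png

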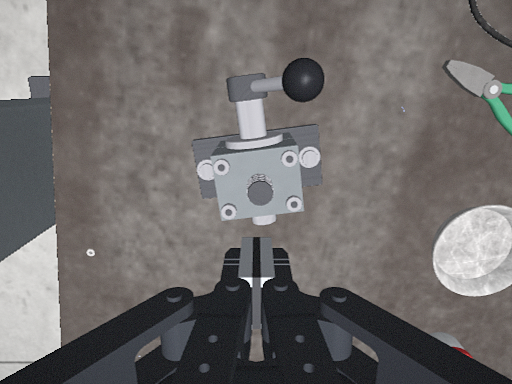

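View pics/p3.png

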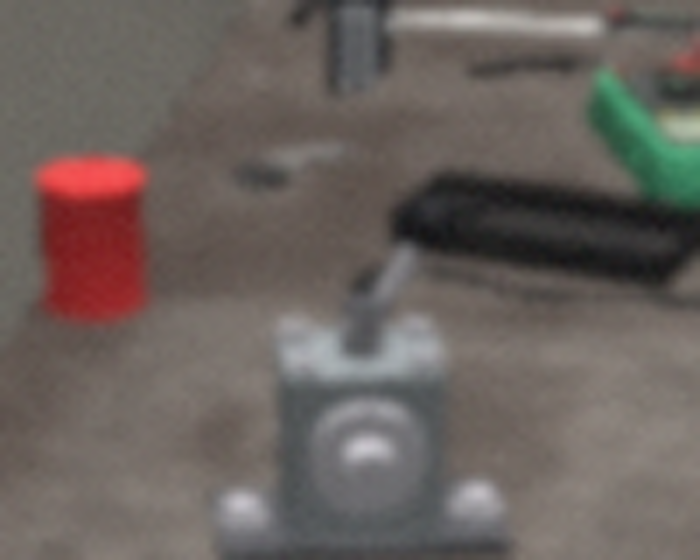

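The head now sits on the block. Its top is 23.9 mm above the block's top by depth, against a nominal head height of 24 mm. The lever stands still at about +0.5 rad and the robot is clear, so I'm handing in.

Run:
```python
from rig import bot
print(bot.finish_job())
```

```text
the job is handed in; nothing more can be done
None
```

The long pin is locked through the block and shaft with its head seated on the block, and I handed the job in at about 37 s of the 72 s. No verdict is reported.

**Pin in the bore:** I took the long pin from the stand's -y hole, set it head up in the bore and let go. It stood on the shaft with its head top at z≈166 mm.

**Swinging the lever:** My first two tries, pushing sideways with closed fingers, did not move the lever, because the push was too flat for such a steep lean. I backed off each time at about 6–8 N. I then caged the ball loosely between the jaws and swung it along its arc. The lever locked at about +0.5 rad, where the 7 N guard stopped the motion. The pin had dropped, with its head top at z≈124.6 mm.

**Pushing home:** I pressed the pin down with closed fingertips. It moved at about 6–7 N, then stopped hard at the 28 N limit.

**Last checks:**
- **Head seated:** The head top measured 113.0 mm against 89.1 mm for the block's top. The 23.9 mm difference matches the 24 mm head; both readings carry about 1 mm of camera bias.
- **Lever and tool:** The lever was in the same place before and after the push, and the tool was clear of everything.
- **Surroundings:** I never touched the short pin, the stand or the tins. I did not measure their final positions.

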